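Load the annealing tub and set its dial

ROBOT

A 6-joint arm with a two-finger parallel gripper is mounted at the origin on the work surface. World frame = base frame: x ahead of the robot, y to its left, z up, the work surface at z = 0. Lengths are in m, angles in degrees, forces in N, time in s.
With the tool pointing down it reaches from about 0.4 to 0.825 m from the base axis. Payload 7 kg.
Tool frame: the origin (TCP) lies midway between the tips of the shut fingers; the grasp point (between the pads) lies 19 mm behind it; z points along the fingers, y is the direction in which the jaws open and shut (so a half turn about z gives the same grasp; the last joint's range is limited). The gripper opens to 88 mm and grips with 3 to 60 N. Pads are 19 mm wide; open, the fingers measure 130 mm over their backs; the gripper's body (78 mm by 193 mm) begins 47 mm behind the grasp point.
Start: joints at [88.528, 20.546, 0.682, 0, -70.136, -16.507], TCP at [0.208, 0.642, 0.227] pointing down, gripper open.
Joint ranges: [-176.03, 176.03], [-82.01, 121.73], [-58.28, 71.71], [-173.87, 95.51], [-174.79, -0.11], [-173.66, 173.66]. Speed limits (degrees/s): [136.94, 136.94, 172.46, 180, 180, 180].

INTERFACE

Orientations are given as a 3x3 rotation matrix whose columns are the frame's x, y, z axes.
In Python, from rig import robot gives the robot as it stands. Calls block until the motion is done:
- robot.goto(position, orientation): joint-space move of the TCP to a pose.
- robot.servo_line(position, ori=None, speed=0.15): straight line of the TCP; ori=None keeps the orientation; speed is the mean speed in m/s.
- robot.movej(angles): joint-space move.
- robot.move_gripper(opening): opening from 0.0 (shut) to 1.0 (fully open); the grip force is fixed at half the most; returns when the fingers have stopped.
- robot.dwell(seconds).
- robot.ik(position, orientation): joint angles nearest the present ones, or None.
- robot.grab_frame(name): name is "side" or "top"; returns (picture, depth): 420x560x3 uint8, red, green, blue; 420x560 float32, m along the optical axis (not along the pixel's ray), 0 where there is no reading.
- robot.camera_info(name): a dict with "vfov" (degrees; the focal length in pixels is half the picture's height over the tangent of half this angle, whatever the lens; pixels are square), "cx", "cy" (the principal point, pixels), "view" (4x4, takes a point from world to camera coordinates). Camera axes: x right, y down, z forward; pixel columns grow to the right and rows downward; lengths in m; the calibration is good to about 2 mm. A picture is of the moment at which its call begins. camera_info takes no time and is no camera call.
A pose or a line that the arm cannot do raises robot.Unreachable and nothing moves.
- robot.job_done(): hands the job in, once; it reports no verdict.
Readings, each from a call of its own:
- robot.read_t(): time.
- robot.read_qpos(): joint angles.
- robot.read_qvel(): joint speeds.
- robot.read_effort(): joint torques, N m.
- robot.read_position(): TCP position.
- robot.read_tcp_rot(): TCP orientation.
- robot.read_force(): force on the tool from outside, world axes, zero at the start.
- robot.read_ft_torque(): the same for the moment, N m.
- robot.read_grip_width(): opening from 0.0 (shut) to 1.0 (fully open).
Only numpy, scipy, OpenCV 4.12 (cv2) and the standard library are available. Lean on these libraries where they do the work, as an engineer would, in place of code of your own. Each camera call takes 0.05 s, during which the arm holds its last target.

TASK

Get the annealing tub ready for a run: first take the two aluminium bars that lie across it and lay them flat, side by side, on the rubber mat. Then pack the bracket and every dark grey printed housing and canister on the bench into the tub, all standing upright on its floor, and only after that turn the dial clockwise until its pointer stands at the long mark. Do not knock over the glue bottle or the tin.

Things in the scene. Friction and masses are not known exactly. Their poses are not given: they have to be found in the camera images.
- tub_floor (a point): Centre of the inner floor of the annealing tub: an open bright aluminium box fixed to the bench, inside 188 mm (its x) by 126 mm (its y), walls 7 mm thick, rim 44 mm above this point (50 mm above the bench). The frame's x runs along the tub's length, away from the grey control block (96 x 104 mm, 60 mm high) that is built on to its -x end.
- dial_grip (a point): Grip point of the dial, on its upright axis on top of the control block, about 98 mm above the bench. The dial is a turning knob with an upright bar grip 46 mm long, 14 mm thick, whose top is 7 mm above this point and whose flanks reach 23 mm below it. This frame turns with the knob: its x runs along the bar and the white pointer line is on the -x half.
- dial (a joint): Angle of the dial, rad, growing clockwise seen from above; 0 when the pointer points away from the tub (tub's -x), end stop at 4.71. Round it are white marks every 30 degrees from 0; the one long, broad mark is at 120 degrees (2.094 rad), the others are short and thin.
- mat: Flat black rubber mat, 230 (x) by 140 (y) by 3 mm, fixed; origin at the centre of its underside.
- bar1_mid (a point): Centre of a loose slotted aluminium bar, 30 x 30 mm in section, 180 mm long along its y. Two of them lie across the rims of the tub at the start.
- bar2_mid (a point): Centre of a loose slotted aluminium bar, 30 x 30 mm in section, 180 mm long along its y. Two of them lie across the rims of the tub at the start.
- housing1: Printed gear housing, matt dark grey printed plastic; origin at the centre of its underside, z up along its neck; 58 x 58 mm square, 56 mm high, with a round neck of 26 mm diameter in the middle of its top, from 56 to 96 mm. May be absent.
- housing2: Printed gear housing, matt dark grey printed plastic; origin at the centre of its underside, z up along its neck; 58 x 58 mm square, 56 mm high, with a round neck of 26 mm diameter in the middle of its top, from 56 to 96 mm. May be absent.
- canister1: Printed canister, matt dark grey printed plastic; origin at the centre of its underside, z up along its neck; round, 58 mm diameter, 50 mm high, then a short cone up to 58 mm and a round neck of 24 mm diameter up to 96 mm. May be absent.
- canister2: Printed canister, matt dark grey printed plastic; origin at the centre of its underside, z up along its neck; round, 58 mm diameter, 50 mm high, then a short cone up to 58 mm and a round neck of 24 mm diameter up to 96 mm. May be absent.
- bracket: Printed long bracket, matt dark grey printed plastic; origin at the centre of its underside, z up along its neck; 120 (x) by 58 (y) by 52 mm high, with an upright fin 50 mm long in x and 20 mm thick in the middle of its top, from 52 to 96 mm. Always there.
- glue: Standing glue bottle, 46 mm diameter, 105 mm tall, origin under its middle. Not part of the job.
- tin: Standing steel tin, 60 mm diameter, 89 mm tall, origin under its middle. Not part of the job.
Things that resemble listed ones, but are neither listed nor needed, are in the scene too. What is shaped like the part that bears bar1_mid but green or orange is not meant.

How it is judged (in metres and radians):
On the way, in this order (a step that is already met when the one before it is completed fails the run):
1. both bars lie flat on the mat (x of bar1_mid in the frame of mat between -0.07 and 0.07 m and y of bar1_mid in the frame of mat between -0.065 and 0.065 m and z of each of bar1_mid, bar2_mid in the frame of mat below 0.026 m and x of bar2_mid in the frame of mat between -0.07 and 0.07 m and y of bar2_mid in the frame of mat between -0.065 and 0.065 m), for 0.2 s.
2. every part stands upright on the floor of the tub (x of housing1 in the frame of tub_floor between -0.085 and 0.085 m and y of housing1 in the frame of tub_floor between -0.058 and 0.058 m and z of each of housing1, housing2, canister1, canister2, bracket in the frame of tub_floor below 0.006 m and angle between each of housing1, housing2, canister1, canister2, bracket's own z axis and vertical below 0.1 rad and linear speed of each of housing1, housing2, canister1, canister2, bracket below 0.03 m/s and x of housing2 in the frame of tub_floor between -0.085 and 0.085 m and y of housing2 in the frame of tub_floor between -0.058 and 0.058 m and x of canister1 in the frame of tub_floor between -0.085 and 0.085 m and y of canister1 in the frame of tub_floor between -0.058 and 0.058 m and x of canister2 in the frame of tub_floor between -0.085 and 0.085 m and y of canister2 in the frame of tub_floor between -0.058 and 0.058 m and x of bracket in the frame of tub_floor between -0.085 and 0.085 m and y of bracket in the frame of tub_floor between -0.058 and 0.058 m), for 0.2 s.
3. the dial points at the long mark (value of joint dial between 1.954 and 2.234 rad), for 0.2 s.
At the end, for the whole second after the job is handed in: Both bars lie flat on the mat (middle within 70 mm along and 65 mm across of its centre), every part that is present stands on the tub's floor (underside within 6 mm of it, tilted less than 0.1 rad, inside the walls, at rest), and the dial is within 0.14 rad of the long mark (all of step 1 and all of step 2 and all of step 3); the robot touches nothing.
It fails at once if the glue bottle or the tin is knocked over (angle between any of glue, tin's own z axis and vertical above 0.7 rad).
Of housing1, housing2, canister1, canister2 only 3 to 4 are there at a start; the rules pass over those that are not, and their reading is None.
At some moment in a run one of housing1, housing2, canister1, canister2, bracket may be knocked a few centimetres aside while the robot is not near it.
It also fails if it takes over 208 s, if anything falls off the work surface, if the arm or the gripper's body presses on something with over 40 N, if the wrist force passes 120 N, or if a joint passes its speed limit or range.

## Working session

There is one attempt and no reset: what is moved stays moved. The work goes in short steps, each a Python script; the robot and the scene stay as the last script left them, time stands still between calls to the robot, and variables do not carry over. Pictures are saved under pics/ and viewed, and the job is handed in when it is done.

```bash
ls; mkdir -p pics; python3 - <<'E'
from rig import robot
import cv2,numpy as np
for n in("top","side"):
    p,d=robot.grab_frame(n); cv2.imwrite(f"pics/{n}0.png",p[:,:,::-1]); np.save(f"{n}0.npy",d); np.save(f"{n}0rgb.npy",p)
    print(n,robot.camera_info(n), (d>0).mean(), d.min(),d.max())
print(robot.read_t(), robot.read_tcp_rot())
E
```

```text
pics
top {'vfov': 54.776929543100195, 'cx': 278.94278527293363, 'cy': 208.9758880273316, 'view': array([[-8.81218125e-04, -9.99998489e-01,  1.49881677e-03,
        -1.05798034e-01],
       [-9.95585338e-01,  7.36653267e-04, -9.38578310e-02,
         4.71765029e-01],
       [ 9.38565850e-02, -1.57490922e-03, -9.95584482e-01,
         1.17816353e+00],
       [ 0.00000000e+00,  0.00000000e+00,  0.00000000e+00,
         1.00000000e+00]])} 0.9960501700680272 0.0 2.0821223
side {'vfov': 50.72047924165182, 'cx': 280.2030970846579, 'cy': 213.7182211195835, 'view': array([[ 0.91334985, -0.4071717 ,  0.0018036 , -0.46290665],
       [-0.25113889, -0.56681941, -0.7846305 ,  0.14407682],
       [ 0.32050165,  0.71618919, -0.61996107,  1.17448265],
       [ 0.        ,  0.        ,  0.        ,  1.        ]])} 0.9959991496598639 0.0 3.4910028
0.1 [[ 9.51140094e-01 -3.08759504e-01 -2.99526629e-04]
 [-3.08759607e-01 -9.51139006e-01 -1.44786572e-03]
 [ 1.62150843e-04  1.46960487e-03 -9.99998907e-01]]
```

View pics/top0.png

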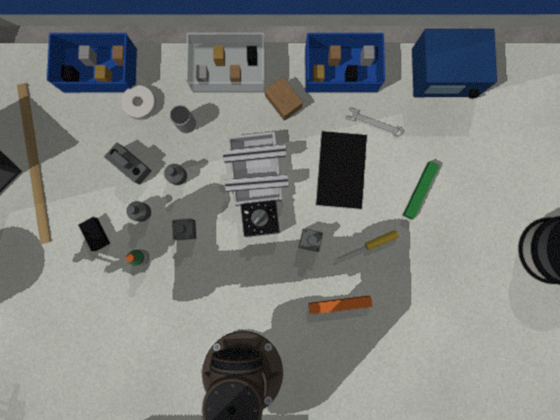

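View pics/side0.png

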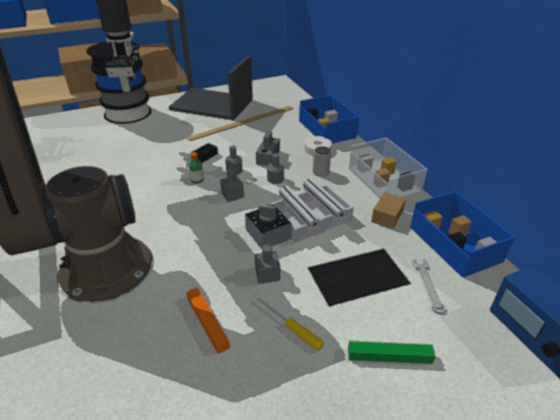

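```bash
python3 - <<'E'
import cv2,numpy as np
t=np.load('top0rgb.npy')[:,:,::-1]; s=np.load('side0rgb.npy')[:,:,::-1]
c=cv2.resize(t[95:275,75:345],None,fx=2.9,fy=2.9,interpolation=cv2.INTER_CUBIC); cv2.imwrite('pics/t0z.png',c)
c=cv2.resize(s[120:290,170:420],None,fx=3.2,fy=3.2,interpolation=cv2.INTER_CUBIC); cv2.imwrite('pics/s0z.png',c)
for n,(u,v) in dict(br=(128,162),c1=(170,178),c2=(135,215),h1=(178,235),h2=(305,246),ho2=(317,233)).items(): print(n,t[v-1:v+2,u-1:u+2].mean((0,1))[::-1])
E
```

```text
br [44.55555556 47.11111111 47.22222222]
c1 [88.44444444 91.66666667 90.44444444]
c2 [73.88888889 77.         76.33333333]
h1 [48.         49.66666667 49.77777778]
h2 [68.44444444 70.88888889 70.44444444]
ho2 [56.77777778 59.         58.55555556]
```

View pics/t0z.png

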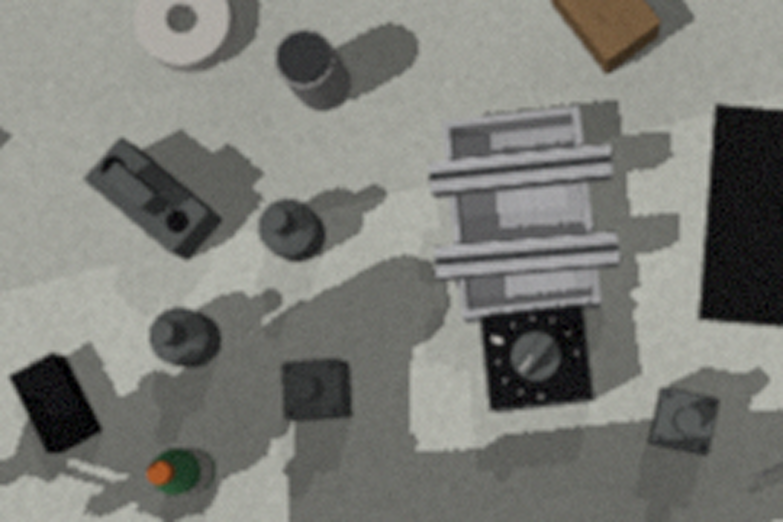

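View pics/s0z.png

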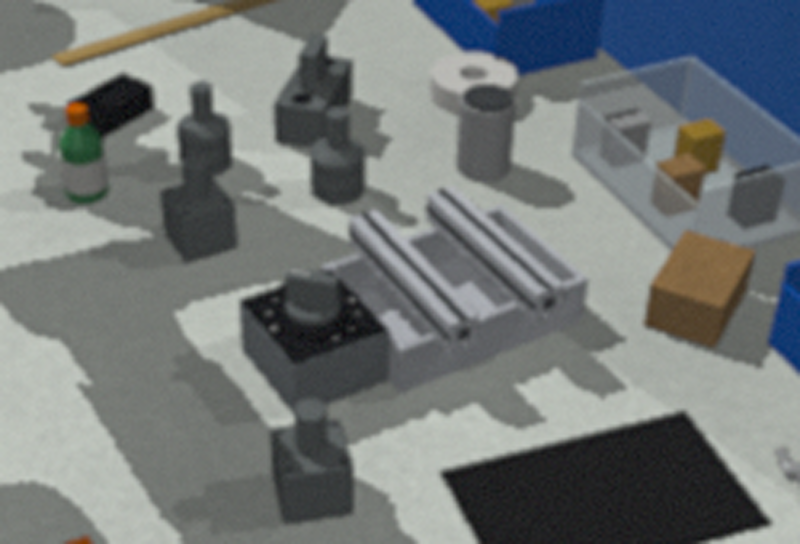

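```bash
cat > h.py <<'E'
import numpy as np,cv2
from rig import robot
def cam(n):
    i=robot.camera_info(n); f=210/np.tan(np.radians(i['vfov']/2)); return f,i['cx'],i['cy'],np.array(i['view'])
def pts(n,d):
    f,cx,cy,V=cam(n); v,u=np.mgrid[:420,:560]
    P=np.stack([(u-cx)/f*d,(v-cy)/f*d,d],-1)
    W=(P-V[:3,3])@V[:3,:3]; W[d<=0]=np.nan; return W
def ray(n,uv,z):
    f,cx,cy,V=cam(n); uv=np.atleast_2d(uv).astype(float)
    D=np.c_[(uv-[cx,cy])/f,np.ones(len(uv))]@V[:3,:3]; C=-V[:3,:3].T@V[:3,3]
    return C+D*((z-C[2])/D[:,2])[:,None]
def proj(n,P):
    f,cx,cy,V=cam(n); c=np.atleast_2d(P)@V[:3,:3].T+V[:3,3]; return c[:,:2]/c[:,2:]*f+[cx,cy]
def rect(P):
    (c,s,a)=cv2.minAreaRect((P[:,:2]*1000).astype(np.float32)); return np.round(c,1),np.round(s,1),round(a,1)
def look(n,tag):
    p,d=robot.grab_frame(n); np.save(f'{n}_{tag}.npy',d); np.save(f'{n}_{tag}rgb.npy',p); return p,d
def Rz(yaw):
    # tool down; tool y (jaw axis) at world angle yaw (deg)
    a=np.radians(yaw); y=np.array([np.cos(a),np.sin(a),0]); z=np.array([0,0,-1.]); return np.c_[np.cross(y,z),y,z]
E
python3 - <<'E'
from h import *
d=np.load('top0.npy'); W=pts('top',d); p=np.load('top0rgb.npy'); Z=W[...,2]
ds=np.load('side0.npy'); S=pts('side',ds)
print('bench',np.nanmedian(Z[280:290,150:200]),np.nanstd(Z[280:290,150:200]), 'side',np.nanmedian(S[330:350,120:150,2]),np.nanstd(S[330:350,120:150,2]))
def box(u,v,r=22):
    m=np.zeros(Z.shape,bool); m[v-r:v+r,u-r:u+r]=1; return m
# mat
m=(p.max(2)<45); m[:, :300]=0; m[:120]=0; m[230:]=0; m[:,380:]=0
n,l,st,ce=cv2.connectedComponentsWithStats(m.astype(np.uint8)); k=1+st[1:,4].argmax()
v,u=np.nonzero(l==k); print('mat',rect(ray('top',np.c_[u,v],.003)))
for nm,(u,v) in dict(br=(128,162),c1=(176,174),c2=(139,211),h1=(184,229),h2=(311,240),glue=(134,257),tin=(181,118),roll=(138,101),black=(94,234)).items():
    b=box(u,v); hi=b&(Z>.08)
    bo=b&(Z>.03)&(Z<.07)
    print(nm,'top',np.round(np.nanmax(Z[b]),3),'neck',rect(W[hi]) if hi.any() else None,W[hi].mean(0).round(4) if hi.any() else None,'body',rect(W[bo]) if bo.any() else '', round(float(np.median(Z[bo])),4))
b=np.zeros(Z.shape,bool); b[125:240,215:295]=1
for lo,hi_ in((.045,.056),(.056,.066),(.07,.09),(.09,.11)):
    m=b&(Z>lo)&(Z<hi_); print(lo,m.sum(),rect(W[m]) if m.sum()>3 else '')
m=(b&(Z>.07)&(Z<.09)).astype(np.uint8); n,l,st,ce=cv2.connectedComponentsWithStats(m)
for k in range(1,n):
    if st[k,4]>20: print('bar',st[k],rect(W[l==k]),np.median(Z[l==k]))
h=np.clip(np.nan_to_num(Z)*2000,0,255).astype(np.uint8)
cv2.imwrite('pics/hz.png',cv2.resize(h[95:275,75:345],None,fx=2.9,fy=2.9,interpolation=cv2.INTER_NEAREST))
E
```

```text
bench 0.0012043941308721867 0.002327649598125716 side 0.0023512727897561933 0.0015154994594078447
mat (array([ 594.5, -295.3]), array([134.7, 224.3]), 85.1)
br top 0.104 neck (array([608.1, 343.2]), array([50.1, 20. ]), 50.1) [0.6073 0.3415 0.0961] body (array([608.4, 343.7]), array([120.8,  58.2]), 50.3) 0.0531
c1 top 0.101 neck (array([576. , 201.6]), array([21.6, 22.2]), 23.2) [0.5751 0.2006 0.0951] body (array([575.9, 201.1]), array([56.7, 55.6]), 1.2) 0.0541
c2 top 0.101 neck (array([466. , 307.1]), array([21.9, 22.8]), 6.3) [0.4663 0.3058 0.0949] body (array([465.3, 307. ]), array([54.7, 57.4]), 0.7) 0.054
h1 top 0.104 neck (array([412.9, 172.3]), array([23.6, 25.2]), 44.7) [0.4127 0.1713 0.0959] body (array([413.4, 172.1]), array([58. , 58.9]), 4.0) 0.0569
h2 top 0.102 neck (array([ 381.5, -196.1]), array([25.1, 22.1]), 90.0) [ 0.3814 -0.1958  0.0966] body (array([ 381.5, -196.1]), array([58.1, 58. ]), 77.9) 0.0568
glue top 0.11 neck (array([333.2, 301.7]), array([24.8, 28.4]), 72.8) [0.3326 0.2995 0.0977] body (array([332.7, 300.7]), array([43.3, 42.6]), 1.4) 0.0563
tin top 0
[... 332 characters left out ...]
ne body (array([400.5, 441. ]), array([90.5, 50.5]), 29.6) 0.0335
0.045 471 (array([545.9, -47.4]), array([298.5, 169.8]), 6.5)
0.056 807 (array([544.3, -41.4]), array([297.7, 172.4]), 7.4)
0.07 1573 (array([528.1, -41.7]), array([236.2, 180.3]), 4.7)
0.09 87 (array([444.2, -48.9]), array([14.6, 44. ]), 52.4)
bar [222 144  64  17 695] (array([629.4, -33.7]), array([ 31.8, 179.4]), 5.3) 0.08137195835507596
bar [224 175  64  16 702] (array([543. , -40.4]), array([ 31.5, 180.3]), 4.4) 0.08119641915681389
bar [250 208  11  13  61] (array([457.1, -32.6]), array([21.8, 40.1]), 50.2) 0.07486986059604954
bar [255 213  13  15  86] (array([432.6, -58.8]), array([18.3, 44.5]), 48.5) 0.07592473457828493
```

View pics/hz.png

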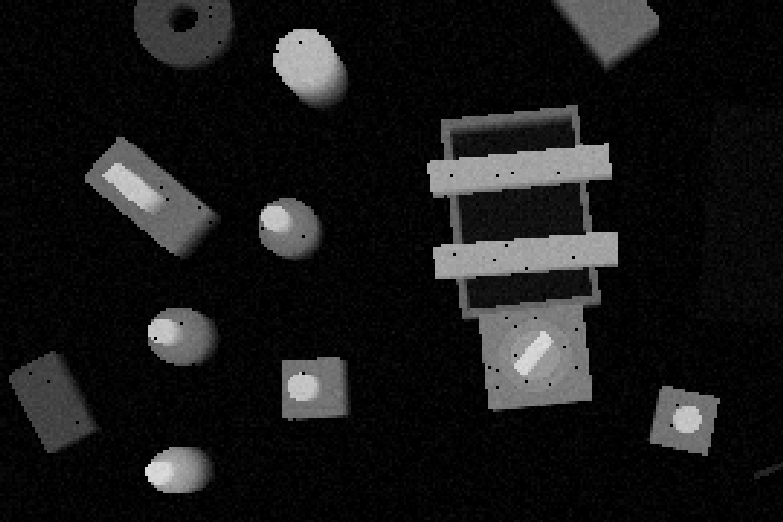

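```bash
cat >> h.py <<'E'
def yawR(pos,yaws):
    """pick among jaw yaws the one with least joint motion"""
    q0=np.array(robot.read_qpos()); best=None
    for y in yaws:
        R=Rz(y); q=robot.ik(pos,R)
        if q is None: continue
        q=np.array(q); c=np.abs(q-q0).max()+(1000 if abs(q[5])>170 else 0)
        if best is None or c<best[0]: best=(c,y,R,q)
    return best
def hover(pos,yaws):
    b=yawR(pos,yaws); print('hover',np.round(pos,3),'yaw',round(b[1],1),'dq',round(b[0]),'t',round(robot.read_t(),2))
    robot.goto(list(pos),b[2]); return b[1],b[2]
E
python3 - <<'E'
from h import *
mat=np.array([.5945,-.2953]); my=np.array([np.cos(np.radians(85.1)),np.sin(np.radians(85.1))])
robot.move_gripper(.6)
y,R=hover([.543,-.0404,.14],[4.8,184.8,-175.2])
print(robot.read_t(), robot.read_position())
robot.servo_line([.543,-.0404,.055],speed=.12); robot.move_gripper(0)
print('grip',robot.read_grip_width()*88,robot.read_t())
robot.servo_line([.543,-.0404,.17],speed=.2)
print('F',robot.read_force(),'grip',robot.read_grip_width()*88)
t=mat-.032*my
hover([*t,.15],[85.1,-94.9,265.1])
robot.servo_line([*t,.0095],speed=.15)
print('F',robot.read_force(), robot.read_t())
robot.move_gripper(.46)
robot.servo_line([*t,.13],speed=.25)
print(robot.read_t(),robot.read_grip_width()*88)
E
```

```text
hover [ 0.543 -0.04   0.14 ] yaw 184.8 dq 72 t 0.89
3.5917 [ 0.54328895 -0.03974687  0.14009241]
grip 29.940165347476494 4.9583
F [ 0.37661103  0.37696994 -2.96731131] grip 29.91576780507835
hover [ 0.592 -0.327  0.15 ] yaw 85.1 dq 71 t 5.68
F [ 0.43225453  0.26208886 -1.70054245] 7.9
9.0 40.61859956645727
```

```bash
python3 - <<'E'
from h import *
mat=np.array([.5945,-.2953]); my=np.array([np.cos(np.radians(85.1)),np.sin(np.radians(85.1))])
hover([.6294,-.0337,.14],[5.1,185.1,-174.9]); robot.move_gripper(.6)
robot.servo_line([.6294,-.0337,.055],speed=.12); robot.move_gripper(0)
print('grip',robot.read_grip_width()*88,robot.read_t())
robot.servo_line([.6294,-.0337,.17],speed=.2)
print('F',robot.read_force(),'grip',robot.read_grip_width()*88)
t=mat+.032*my
hover([*t,.15],[85.1,-94.9,265.1])
robot.servo_line([*t,.0095],speed=.15)
print('F',robot.read_force(), robot.read_t())
robot.move_gripper(.46)
robot.servo_line([*t,.2],speed=.25)
# move aside to see
robot.goto([.55,-.33,.25],Rz(85.1))
p,d=look('top','1'); cv2.imwrite('pics/top1.png',p[:,:,::-1]); p,d=look('side','1'); cv2.imwrite('pics/side1.png',p[:,:,::-1])
print(robot.read_t())
E
```

```text
hover [ 0.629 -0.034  0.14 ] yaw 185.1 dq 73 t 9.0
grip 29.789270721308377 12.025
F [-0.50636004  0.12235714 -1.64705043] grip 30.15771142412611
hover [ 0.597 -0.263  0.15 ] yaw 85.1 dq 79 t 12.75
F [-0.46248837 -0.57690732 -1.20592255] 15.075
17.0167
```

View pics/top1.png

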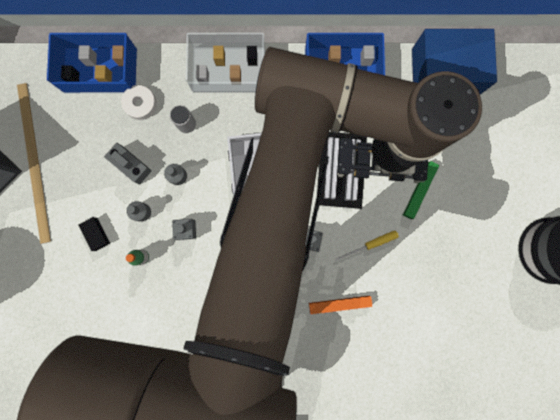

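View pics/side1.png

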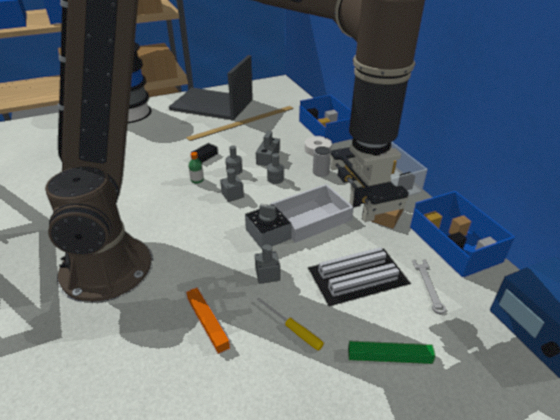

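```bash
cat >> h.py <<'E'
P0=dict(br=(.6084,.3437),c1=(.5759,.2011),c2=(.4655,.307),h1=(.413,.172),h2=(.3815,-.196))
def part(W,nm,xy=None,r=.06):
    xy=P0[nm] if xy is None else xy
    near=np.hypot(W[...,0]-xy[0],W[...,1]-xy[1])<(r+.03*(nm=='br'))
    nk=near&(W[...,2]>.085)&(W[...,2]<.106); bo=near&(W[...,2]>.04)&(W[...,2]<.066)
    return rect(W[nk]) if nk.sum()>8 else None, rect(W[bo]) if bo.sum()>8 else None
E
python3 - <<'E'
from h import *
d=np.load('top_1.npy'); W=pts('top',d)
for k in('br','c1','c2','h1'): print(k,part(W,k))
hover([.6084,.3437,.2],[140.2,-39.8,320.2])
p,d=look('top','2'); cv2.imwrite('pics/top2.png',p[:,:,::-1]); look('side','2')
W=pts('top',d); Z=W[...,2]
b=np.zeros(Z.shape,bool); b[125:240,215:300]=1
m=b&(Z>.04)&(Z<.066); m&=~((W[...,0]<.49)); print('rim',rect(W[m]),m.sum())
m=b&(Z>.04)&(Z<.07); print('all',rect(W[m]))
m=b&(Z>.052)&(Z<.07)&(W[...,0]<.49); print('block',rect(W[m]))
m=b&(Z>-.004)&(Z<.016)&(abs(W[...,0]-.585)<.1)&(abs(W[...,1]+.037)<.07)
m=cv2.morphologyEx(m.astype(np.uint8),cv2.MORPH_OPEN,np.ones((3,3)));n,l,st,ce=cv2.connectedComponentsWithStats(m)
for k in range(1,n):
  if st[k,4]>200: print('floor',rect(W[l==k]),np.median(Z[l==k]),st[k])
m=b&(Z>.09)&(Z<.12); print('dial',rect(W[m]),W[m].mean(0))
cv2.imwrite('pics/t2z.png',cv2.resize(p[120:245,205:305,::-1],None,fx=4.8,fy=4.8,interpolation=cv2.INTER_CUBIC))
print(robot.read_t())
E
```

```text
br ((array([608.1, 343.1]), array([50.4, 20.2]), 50.1), (array([608.5, 343.8]), array([121.9,  58.3]), 50.3))
c1 ((array([576. , 201.6]), array([21.8, 21.9]), 37.5), (array([575.9, 200.9]), array([56.2, 55.5]), 5.1))
c2 ((array([466.1, 307.7]), array([19.9, 22.4]), 0.6), (array([465.5, 306.8]), array([55. , 55.6]), 84.4))
h1 ((array([412.9, 172.1]), array([24. , 24.5]), 30.9), (array([413.2, 172.5]), array([57.5, 57.9]), 4.2))
hover [0.608 0.344 0.2  ] yaw 140.2 dq 59 t 17.02
rim (array([589.3, -32.5]), array([209.4, 140.2]), 6.5) 605
all (array([545. , -37.6]), array([298.6, 140.2]), 6.5)
block (array([445.6, -42.7]), array([ 99.9, 116.2]), 6.3)
floor (array([595.4, -31.8]), array([183.7, 126.4]), 6.4) 0.008336663459088293 [ 233  140   46   61 2428]
dial (array([444.1, -49. ]), array([14. , 43.8]), 50.5) [ 0.4436136  -0.0493116   0.10485187]
19.525
```

View pics/t2z.png

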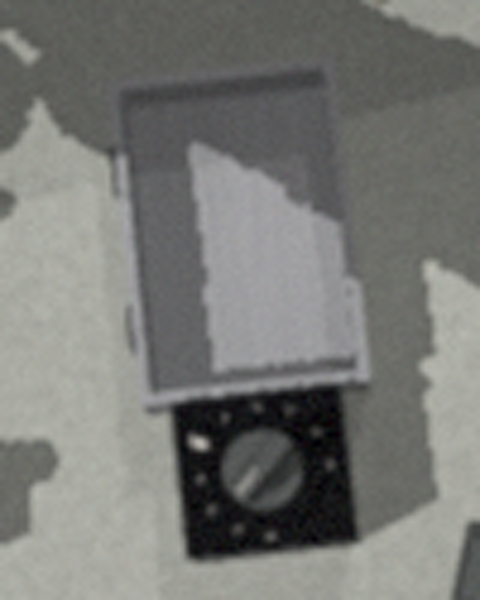

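View pics/top2.png

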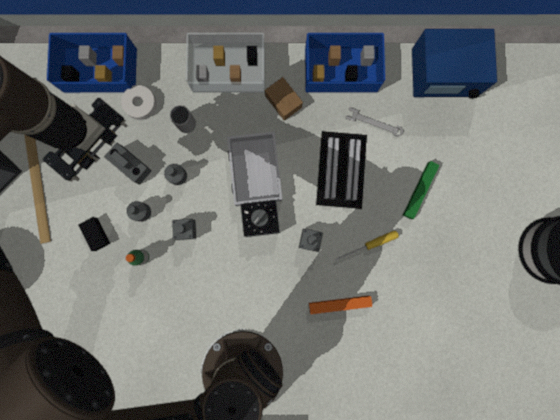

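```bash
cat >> h.py <<'E'
TC=np.array([.5929,-.0321]); TY=6.4
def tubw(x,y):
    a=np.radians(TY); return TC+np.array([np.cos(a)*x-np.sin(a)*y,np.sin(a)*x+np.cos(a)*y])
def intub(p):
    a=np.radians(TY); d=np.asarray(p)-TC; return np.array([np.cos(a)*d[0]+np.sin(a)*d[1],-np.sin(a)*d[0]+np.cos(a)*d[1]])
def half(ys): return [y+k for y in ys for k in(-360,-180,0,180,360)]
def pick(xy,yaws,op=.55,zt=.062):
    robot.move_gripper(op)
    y,R=hover([*xy,.18],half(yaws))
    robot.servo_line([*xy,zt],speed=.15); robot.move_gripper(0)
    print('grip mm',robot.read_grip_width()*88,'t',robot.read_t()); robot.servo_line([*xy,.205],speed=.25)
    print('after lift mm',robot.read_grip_width()*88,'F',np.round(robot.read_force(),1)); return y
def place(txy,yaws,zt=.0685,op=.44,up=.2):
    w=tubw(*txy); y,R=hover([*w,.205],half(yaws))
    robot.servo_line([*w,.085],speed=.2); robot.servo_line([*w,zt],speed=.05)
    print('F down',np.round(robot.read_force(),1)); robot.move_gripper(op)
    robot.servo_line([*w,up],speed=.25); print('t',robot.read_t())
E
python3 - <<'E'
from h import *
y=pick((.6083,.3434),[140.2])
place((31,31) and (.031,.031),[96.4])
E
```

```text
hover [0.608 0.343 0.18 ] yaw 140.2 dq 2 t 19.95
grip mm 20.004386205717005 t 21.7083
after lift mm 19.75388771775212 F [-0.5 -0.5 -4.4]
hover [0.62  0.002 0.205] yaw -263.6 dq 27 t 22.43
F down [ 0.3 -0.5 -3.4]
t 26.2167
```

```bash
cat >> h.py <<'E'
def tubview(W):
    a=np.radians(TY); dx=W[...,0]-TC[0]; dy=W[...,1]-TC[1]
    T=np.stack([np.cos(a)*dx+np.sin(a)*dy,-np.sin(a)*dx+np.cos(a)*dy,W[...,2]],-1)
    ins=(abs(T[...,0])<.094)&(abs(T[...,1])<.063)
    for nm,lo,hi in(('neck',.09,.112),('body',.048,.072)):
        m=(ins&(T[...,2]>lo)&(T[...,2]<hi)).astype(np.uint8); n,l,st,ce=cv2.connectedComponentsWithStats(m)
        for k in range(1,n):
            if st[k,4]>15: print(' tub',nm,rect(T[l==k]),'z',round(float(np.median(T[l==k][:,2])),4),st[k,4])
E
python3 - <<'E'
from h import *
y,R=hover([.413,.1722,.2],half([4.2,94.2]))
p,d=look('top','3'); cv2.imwrite('pics/top3.png',p[:,:,::-1]); W=pts('top',d); tubview(W)
for k in('c1','c2','h2'): print(k,part(W,k))
p,d=look('side','3'); cv2.imwrite('pics/side3.png',p[:,:,::-1]); S=pts('side',d); print(part(S,'h1'))
E
```

```text
hover [0.413 0.172 0.2  ] yaw -265.8 dq 32 t 26.22
 tub neck (array([30.6, 32.7]), array([19.8, 50. ]), 89.8) z 0.104 136
 tub body (array([32.1, 33.3]), array([ 59.3, 123.7]), 89.9) z 0.0602 688
c1 ((array([575.5, 201.9]), array([22. , 21.3]), 87.9), (array([576.1, 201.7]), array([56.6, 55.7]), 1.7))
c2 (None, None)
h2 ((array([ 381.5, -196. ]), array([22.1, 24.8]), 0.0), (array([ 381.5, -196.2]), array([58.4, 57.9]), 77.6))
((array([414. , 169.5]), array([25.6, 25.7]), 22.9), (array([414.5, 169.4]), array([59.9, 64.1]), 1.0))
```

View pics/top3.png

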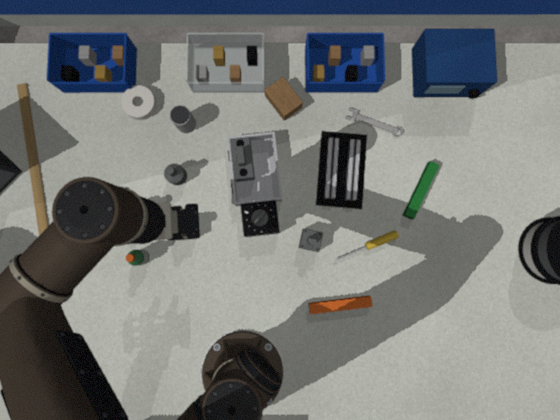

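View pics/side3.png

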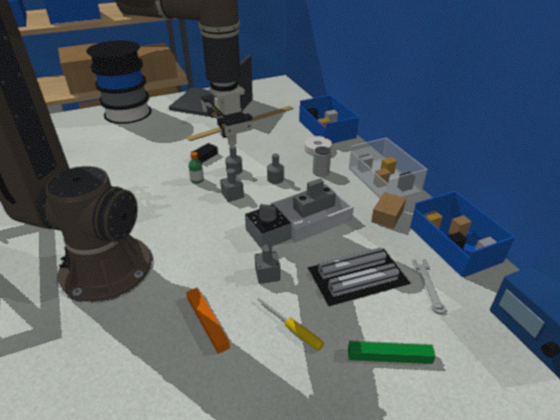

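```bash
cat >> h.py <<'E'
def heights(W,c,w,yaw,lo,hi):
    """plane fit of a top face: c centre, w half sizes in frame yaw"""
    a=np.radians(yaw); dx=W[...,0]-c[0]; dy=W[...,1]-c[1]
    X=np.cos(a)*dx+np.sin(a)*dy; Y=-np.sin(a)*dx+np.cos(a)*dy
    m=(abs(X)<w[0])&(abs(Y)<w[1])&(W[...,2]>lo)&(W[...,2]<hi)
    A=np.c_[X[m],Y[m],np.ones(m.sum())]; s=np.linalg.lstsq(A,W[...,2][m],rcond=None)[0]; return np.round(s,4),m.sum()
E
python3 - <<'E'
from h import *
W0=pts('top',np.load('top0.npy')); W3=pts('top',np.load('top_3.npy'))
print('bench br body',heights(W0,(.6084,.3437),(.055,.026),50.3,.045,.06),'fin',heights(W0,(.6084,.3437),(.022,.008),50.3,.085,.11))
w=tubw(.031,.0325)
print('tub br body',heights(W3,w,(.055,.024),6.4,.045,.07),'fin',heights(W3,w,(.022,.007),6.4,.085,.12))
print('floor',heights(W3,tubw(.03,-.03),(.05,.025),6.4,-.01,.03), 'floor before',heights(pts('top',np.load('top_2.npy')),tubw(.03,.0),(.05,.04),6.4,-.01,.03),'bench near', heights(W3,(.45,.05),(.02,.02),0,-.02,.02),heights(W3,(.65,.08),(.02,.02),0,-.02,.02))
a=np.radians(6.4)
for nm,sl in(('+y',lambda T:(T[...,1]>.04)&(abs(T[...,0]-.03)<.09)),('-y',lambda T:(T[...,1]<-.04)&(abs(T[...,0])<.09))):
    for W in(W3,pts('top',np.load('top_2.npy'))):
        dx=W[...,0]-TC[0]; dy=W[...,1]-TC[1]; T=np.stack([np.cos(a)*dx+np.sin(a)*dy,-np.sin(a)*dx+np.cos(a)*dy,W[...,2]],-1)
        m=sl(T)&(abs(T[...,1])<.075)&(T[...,2]>.044)&(T[...,2]<.054); print(nm,np.percentile(T[m][:,1],[2,25,50,75,98]).round(4),m.sum())
E
```

```text
bench br body (array([0.0018, 0.0043, 0.0534]), np.int64(486)) fin (array([ 0.034 , -0.1419,  0.0978]), np.int64(90))
tub br body (array([ 0.0024, -0.0061,  0.0606]), np.int64(464)) fin (array([-0.0446, -0.0109,  0.1044]), np.int64(78))
floor (array([-0.0017,  0.0037,  0.0082]), np.int64(531)) floor before (array([-0.002 ,  0.0064,  0.0084]), np.int64(852)) bench near (array([-0.0029, -0.0154,  0.0014]), np.int64(168)) (array([ 0.0371, -0.0155,  0.0018]), np.int64(165))
+y [0.0439 0.0632 0.0655 0.0678 0.0697] 148
+y [0.0438 0.0631 0.0652 0.0676 0.0696] 148
-y [-0.07   -0.0684 -0.0668 -0.0649 -0.0632] 136
-y [-0.07   -0.0684 -0.0666 -0.0649 -0.0632] 128
```

```bash
python3 - <<'E'
from h import *
W=pts('top',np.load('top_3.npy'))
b=(abs(W[...,0]-.594)<.12)&(abs(W[...,1]+.295)<.09)&(W[...,2]>.022)&(W[...,2]<.045)
n,l,st,ce=cv2.connectedComponentsWithStats(b.astype(np.uint8))
for k in range(1,n):
    if st[k,4]>50: print(rect(W[l==k]),np.median(W[l==k][:,2]))
print(robot.read_position(),robot.read_t())
mat=np.array([.5945,-.2953]); my=np.array([np.cos(np.radians(85.1)),np.sin(np.radians(85.1))]); print(mat-.032*my,mat+.032*my)
S=pts('side',np.load('side_3.npy'));
for k in('c1','h2'): print(k,part(S,k))
E
```

```text
(array([ 596. , -260.9]), array([ 30.6, 180.2]), 85.4) 0.03425452573952019
(array([ 591.4, -324.2]), array([ 31.3, 180.4]), 85.1) 0.03402250344570108
[0.41381138 0.17189668 0.19972818] 27.3583
[ 0.59176666 -0.32718305] [ 0.59723334 -0.26341695]
c1 ((array([578.4, 199. ]), array([21.5, 23. ]), 0.4), (array([575.7, 191.7]), array([45.6, 57.3]), 69.9))
h2 ((array([ 381.3, -198.5]), array([23.7, 25.3]), 22.5), (array([ 381.8, -199.2]), array([60.6, 58.1]), 78.4))
```

```bash
cat >> h.py <<'E'
TC=np.array([.5930,-.0327]); OFF=np.array([0,-.0024])
_p,_t=pick,tubw
def pick(xy,yaws,**k): return _p(np.asarray(xy)+OFF,yaws,**k)
def tubw(x,y):
    return _t(x,y)+OFF   # robot coordinates
E
python3 - <<'E'
from h import *
y=pick((.4131,.1722),[4.2,94.2])
place((-.0612,.031),[y+2.2,y+92.2])
y,R=hover([.3815,-.1985,.2],half([77.8,-12.2]))
p,d=look('top','4'); cv2.imwrite('pics/top4.png',p[:,:,::-1]); W=pts('top',d); tubview(W)
for k in('c1','c2','h1'): print(k,part(W,k))
p,d=look('side','4'); cv2.imwrite('pics/side4.png',p[:,:,::-1]); S=pts('side',d); print(part(S,'h2'))
print(robot.read_t())
E
```

```text
hover [0.413 0.17  0.18 ] yaw -265.8 dq 3 t 27.82
grip mm 25.727403023453228 t 29.5083
after lift mm 25.368092444672925 F [ 0.1  0.6 -3.3]
hover [ 0.529 -0.011  0.205] yaw -263.6 dq 30 t 30.23
F down [0.6 1.3 2.3]
t 33.5167
hover [ 0.382 -0.198  0.2  ] yaw -282.2 dq 21 t 33.52
 tub neck (array([30.1, 33.3]), array([50.6, 19.8]), 0.0) z 0.1039 137
 tub neck (array([-61.6,  30.8]), array([23.4, 23.4]), 38.0) z 0.1043 70
 tub body (array([ 2.2, 32.7]), array([184.2,  59.4]), 1.2) z 0.0612 1009
c1 ((array([575.8, 202. ]), array([21.1, 23.1]), 2.3), (array([576.4, 202.5]), array([57. , 55.4]), 41.4))
c2 ((array([466.8, 307.3]), array([22.6, 22.1]), 49.7), (array([465.3, 306.8]), array([57.2, 54.7]), 88.4))
h1 (None, None)
((array([ 381.8, -199.3]), array([24.5, 25.5]), 22.2), (array([ 381.8, -199.9]), array([59.3, 58.4]), 77.1))
34.5583
```

View pics/top4.png

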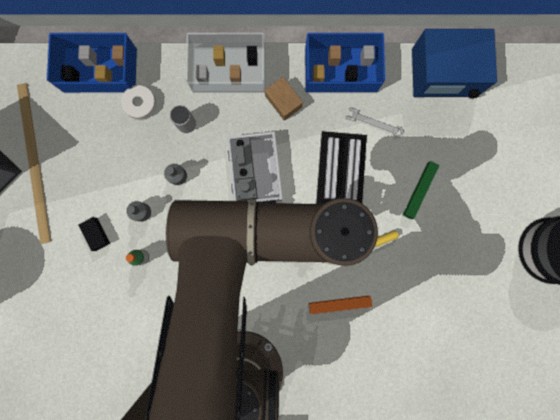

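View pics/side4.png

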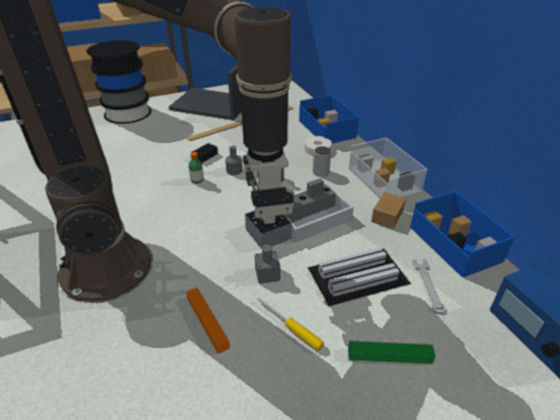

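```bash
python3 - <<'E'
from h import *
W=pts('top',np.load('top_4.npy')); print('h1 plane',heights(W,tubw(-.0612,.031)-OFF,(.026,.026),6.4,.045,.075))
W=pts('top',np.load('top0.npy')); print('bench h1 plane',heights(W,(.4131,.1722),(.026,.026),4,.045,.075))
y=pick((.3815,-.1961),[77.8,-12.2])
place((-.0625,-.0305),[y+18.6,y+108.6,y-71.4])
hover([.5759,.1987,.2],half([0,45,90,135]))
p,d=look('top','5'); cv2.imwrite('pics/top5.png',p[:,:,::-1]); W=pts('top',d); tubview(W)
for k in('c1','c2'): print(k,part(W,k))
p,d=look('side','5'); cv2.imwrite('pics/side5.png',p[:,:,::-1]); S=pts('side',d); print(part(S,'c1'))
print('h2 plane',heights(W,tubw(-.0625,-.0305)-OFF,(.026,.026),6.4,.045,.075),heights(W,tubw(-.0612,.031)-OFF,(.026,.026),6.4,.045,.075))
print(robot.read_t())
E
```

```text
h1 plane (array([0.0024, 0.003 , 0.0645]), np.int64(247))
bench h1 plane (array([ 0.0108, -0.0105,  0.0579]), np.int64(248))
hover [ 0.382 -0.198  0.18 ] yaw -282.2 dq 3 t 35.02
grip mm 25.635140527948263 t 36.7083
after lift mm 25.22064882056852 F [ 0.2  0.5 -2.8]
hover [ 0.534 -0.072  0.205] yaw -623.6 dq 14 t 37.43
F down [-2.2  0.9  5.6]
t 40.6583
hover [0.576 0.199 0.2  ] yaw -225 dq 24 t 40.66
 tub neck (array([29.5, 33.4]), array([49.3, 20. ]), 0.2) z 0.1035 135
 tub neck (array([-61.8,  30.6]), array([23.7, 23.6]), 37.8) z 0.1036 71
 tub neck (array([-63.3, -30.4]), array([22.6, 24.2]), 83.6) z 0.1033 72
 tub body (array([ 2. , 32.9]), array([183.6,  59.5]), 1.3) z 0.0612 1010
 tub body (array([-62.8, -32.4]), array([60.6, 58.9]), 89.9) z 0.0639 331
c1 ((array([576.4, 202.5]), array([22.7, 22. ]), 47.9), (array([576. , 201.4]), array([56.4, 55.2]), 12.7))
c2 ((array([466.3, 308. ]), array([20.5, 22.3]), 5.9), (array([466.2, 307.8]), array([55.6, 56.1]), 80.4))
((array([576.9, 199.4]), array([26.6, 19.6]), 66.2), (array([575.6, 190.9]), array([45.2, 57.8]), 71.2))
h2 plane (array([0.0107, 0.0058, 0.0646]), np.int64(246)) (array([-0.006 ,  0.0092,  0.0643]), np.int64(247))
41.825
```

View pics/side5.png

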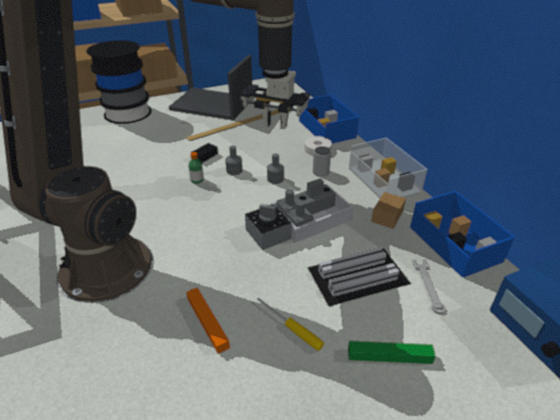

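View pics/top5.png

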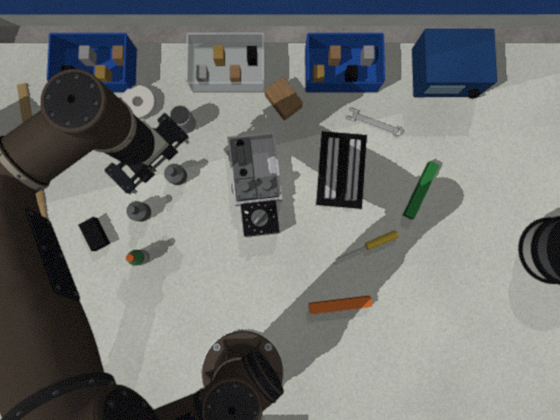

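```bash
python3 - <<'E'
from h import *
pick((.576,.2013),[0,45,90,135])
place((.0622,-.0305),[6.4,96.4])
hover([.4657,.305,.2],half([0,45,90,135]))
p,d=look('top','6'); cv2.imwrite('pics/top6.png',p[:,:,::-1]); W=pts('top',d); tubview(W)
p,d=look('side','6'); cv2.imwrite('pics/side6.png',p[:,:,::-1]); S=pts('side',d); print(part(S,'c2'))
print(robot.read_t())
E
```

```text
hover [0.576 0.199 0.18 ] yaw -225 dq 2 t 42.28
grip mm 23.621366237003727 t 44.0
after lift mm 23.391041230628243 F [ 0.9  0.4 -2.5]
hover [ 0.658 -0.058  0.205] yaw -263.6 dq 26 t 44.73
F down [-3.1  1.6  3.8]
t 48.2167
hover [0.466 0.305 0.2  ] yaw -225 dq 42 t 48.22
 tub neck (array([ 63.9, -30.5]), array([22.1, 22.5]), 37.2) z 0.1035 64
 tub neck (array([29.8, 33.3]), array([49.8, 19.7]), 0.3) z 0.1042 134
 tub neck (array([-60.8,  30.5]), array([22.8, 24.6]), 81.1) z 0.1038 70
 tub neck (array([-63. , -30.6]), array([22.5, 23.2]), 81.5) z 0.1041 70
 tub body (array([ 64.5, -29.4]), array([58.3, 56.1]), 36.0) z 0.0612 237
 tub body (array([ 2.2, 32.7]), array([184.5,  59.3]), 1.2) z 0.0612 1010
 tub body (array([-63. , -32.4]), array([60.6, 58.2]), 90.0) z 0.0643 332
((array([468.6, 305.3]), array([27.6, 21.2]), 38.3), (array([465.3, 296.3]), array([45.8, 57.6]), 73.2))
49.8417
```

View pics/side6.png

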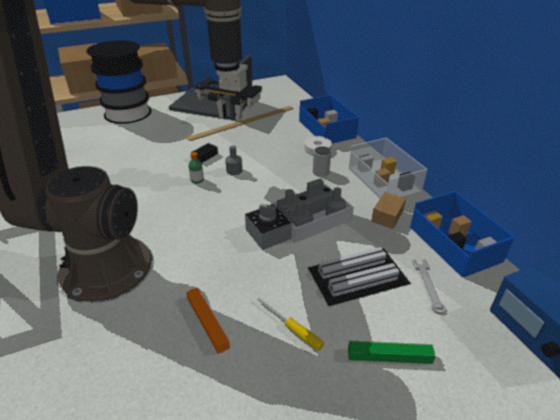

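View pics/top6.png

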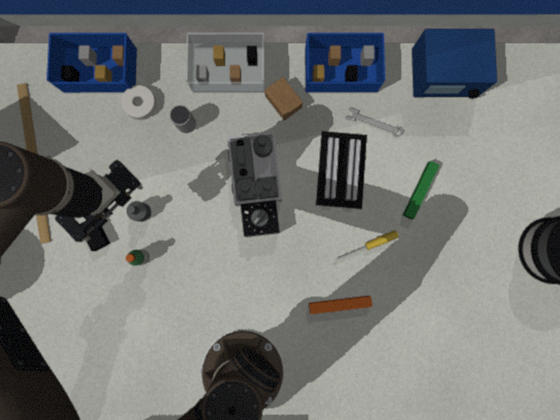

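```bash
python3 - <<'E'
from h import *
pick((.466,.3072),[0,45,90,135])
place((.0004,-.0305),[6.4,96.4])
hover([.46,.3,.22],half([156.4,146.4]))
p,d=look('top','7'); cv2.imwrite('pics/top7.png',p[:,:,::-1]); W=pts('top',d); tubview(W)
for n,c in(('br',(.031,.0325)),('h1',(-.0612,.031)),('h2',(-.0625,-.0305))): print(n,heights(W,tubw(*c)-OFF,(.026 if n!='br' else .055,.024),6.4,.045,.075))
b=np.hypot(W[...,0]-.444,W[...,1]+.049)<.04; m=b&(W[...,2]>.094)&(W[...,2]<.12); print('dial',rect(W[m]))
p,d=look('side','7'); cv2.imwrite('pics/side7.png',p[:,:,::-1])
S=pts('side',d); b=np.hypot(S[...,0]-.444,S[...,1]+.051)<.04; m=b&(S[...,2]>.1)&(S[...,2]<.12); print('dial side',rect(S[m]))
tubview(S)
print(robot.read_t())
E
```

```text
hover [0.466 0.305 0.18 ] yaw 135 dq 3 t 50.3
grip mm 23.501641828264006 t 52.0167
after lift mm 23.49944306843675 F [ 0.   0.5 -2.9]
hover [ 0.597 -0.065  0.205] yaw -263.6 dq 41 t 52.74
F down [1.5 2.6 2.5]
t 56.6417
hover [0.46 0.3  0.22] yaw -203.6 dq 41 t 56.64
 tub neck (array([ 63.3, -30.3]), array([22.9, 20.7]), 80.3) z 0.1041 64
 tub neck (array([30.2, 33.3]), array([49.8, 19.7]), 0.1) z 0.1039 136
 tub neck (array([  2.9, -30.9]), array([19.8, 22.8]), 83.4) z 0.1044 62
 tub neck (array([-61.6,  30.8]), array([23.1, 23.7]), 38.0) z 0.1035 70
 tub neck (array([-63.5, -30.6]), array([22.5, 23.5]), 82.0) z 0.1041 72
 tub body (array([ 33.7, -30.6]), array([119.9,  56.7]), 0.9) z 0.0617 483
 tub body (array([ 2. , 32.7]), array([184.5,  59.4]), 1.2) z 0.0612 1014
 tub body (array([-62.8, -32.5]), array([58.1, 60.9]), 0.3) z 0.0641 333
br (array([ 0.0029, -0.0039,  0.0606]), np.int64(471))
h1 (array([ 0.    , -0.001 ,  0.0645]), np.int64(221))
h2 (array([ 0.0008, -0.0114,  0.0647]), np.int64(220))
dial (array([443.9, -49.1]), array([13.8, 43.7]), 51.6)
dial side (array([445.4, -51.7]), array([15.3, 45.1]), 46.1)
 tub neck (array([30.9, 30.1]), array([21.7, 52.1]), 86.4) z 0.1035 132
 tub neck (array([ 63.4, -35. ]), array([23.2, 23.6]), 54.9) z 0.1024 66
 tub neck (array([-60.5,  27.2]), array([24.5, 26. ]), 15.8) z 0.103 73
 tub neck (array([  3.3, -33.5]), array([25.1, 23.2]), 6.0) z 0.1034 65
 tub neck (array([-64. , -34.1]), array([23.7, 25. ]), 25.0) z 0.1035 76
 tub body (array([-0.2, -0.8]), array([125.4, 186.9]), 89.6) z 0.0626 1236
58.1917
```

View pics/side7.png

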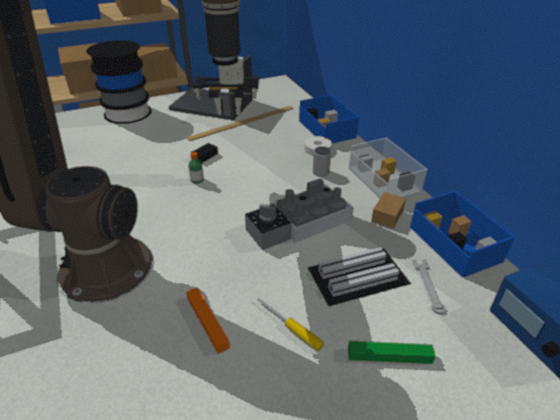

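View pics/top7.png

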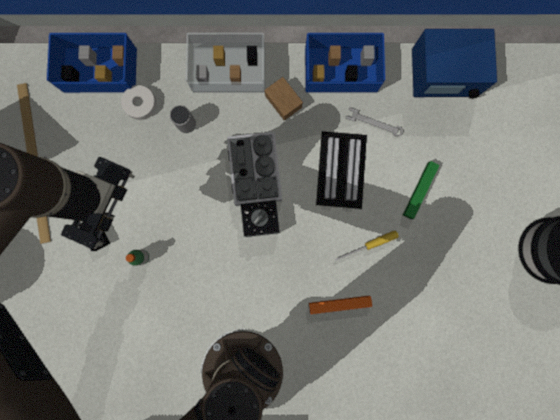

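```bash
python3 - <<'E'
from h import *
xy=[.444,-.0514]; z=.081
# choose start yaw so that both start and end are reachable
q0=np.array(robot.read_qpos()); best=None
for k in(-180,0,180):
    qa=robot.ik([*xy,.18],Rz(50.8+k)); qb=robot.ik([*xy,z],Rz(-23.6+k)); print(k,None if qa is None else np.round(qa,1),None if qb is None else np.round(qb,1))
E
```

```text
-180 [ 18.8   0.8 -30.7   0.  -58.5  32. ] [ 18.8   8.  -38.4   0.  -43.6 -42.4]
0 [  18.8    0.8  -30.7    0.   -58.5 -148. ] [ 18.8   8.  -38.4   0.  -43.6 137.6]
180 [ 18.8   0.8 -30.7   0.  -58.5  32. ] [ 18.8   8.  -38.4   0.  -43.6 -42.4]
```

```bash
python3 - <<'E'
from h import *
xy=[.444,-.0514]; z=.081
robot.move_gripper(.5)
robot.goto([*xy,.19],Rz(230.8)); robot.servo_line([*xy,z],speed=.1)
print('F',np.round(robot.read_force(),1)); robot.move_gripper(0); print('grip',robot.read_grip_width()*88)
for a in np.linspace(50.8,-23.6,7)[1:]:
    robot.goto([*xy,z],Rz(180+a)); print(round(a,1),np.round(robot.read_force(),1),np.round(robot.read_position(),4),np.round(robot.read_ft_torque(),2))
robot.dwell(.2); robot.move_gripper(.5); robot.servo_line([*xy,.2],speed=.15)
robot.goto([.46,.3,.22],Rz(156.4))
p,d=look('top','8'); cv2.imwrite('pics/top8.png',p[:,:,::-1]); W=pts('top',d); tubview(W)
b=np.hypot(W[...,0]-.444,W[...,1]+.049)<.04; m=b&(W[...,2]>.094)&(W[...,2]<.12); print('dial',rect(W[m]))
p2,d=look('side','8'); cv2.imwrite('pics/side8.png',p2[:,:,::-1])
cv2.imwrite('pics/t8z.png',cv2.resize(p[120:245,205:305,::-1],None,fx=4.8,fy=4.8,interpolation=cv2.INTER_CUBIC))
print(robot.read_t())
E
```

```text
F [-0.7  0.5  0.2]
grip 13.859845791361176
38.4 [-0.9  0.4  3. ] [ 0.444  -0.0515  0.0811] [-0.07  0.35 -0.02]
26.0 [-1.4 -0.3  4.1] [ 0.4439 -0.0515  0.0811] [-0.27  0.65 -0.08]
13.6 [-2.8 -1.1  5. ] [ 0.4438 -0.0515  0.0811] [-0.2   0.82 -0.03]
1.2 [-2.1 -1.3  5.6] [ 0.4437 -0.0515  0.0811] [-0.17  0.92 -0.03]
-11.2 [-4.3 -0.1  6.2] [ 0.4436 -0.0515  0.0811] [-0.05  1.1  -0.01]
-23.6 [-3.4  0.   7.7] [ 0.4435 -0.0515  0.0811] [ 0.17  1.25 -0.04]
 tub neck (array([ 63.8, -30.4]), array([22.5, 21.7]), 50.4) z 0.1046 65
 tub neck (array([30.2, 33.3]), array([50.1, 19.8]), 0.5) z 0.104 135
 tub neck (array([  2.4, -30.8]), array([19.7, 22. ]), 84.1) z 0.1033 62
 tub neck (array([-61.5,  30.7]), array([22.8, 23.7]), 44.7) z 0.1041 70
 tub neck (array([-63.6, -30.5]), array([22.7, 23.7]), 82.3) z 0.1039 71
 tub body (array([ 2.2, 30.4]), array([ 65.2, 183.6]), 90.0) z 0.0612 1017
 tub body (array([ 34. , -30.4]), array([119.5,  56.4]), 0.4) z 0.0618 479
 tub body (array([-63. , -32.4]), array([58.3, 60.8]), 0.8) z 0.064 334
dial (array([444. , -49.3]), array([44.8, 14.1]), 65.8)
67.325
```

View pics/t8z.png

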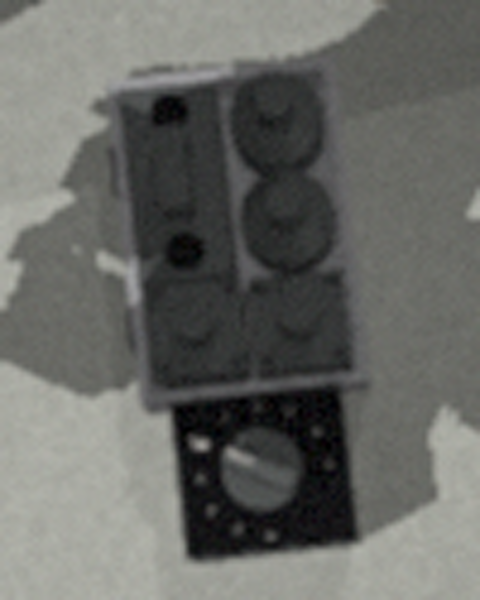

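View pics/side8.png

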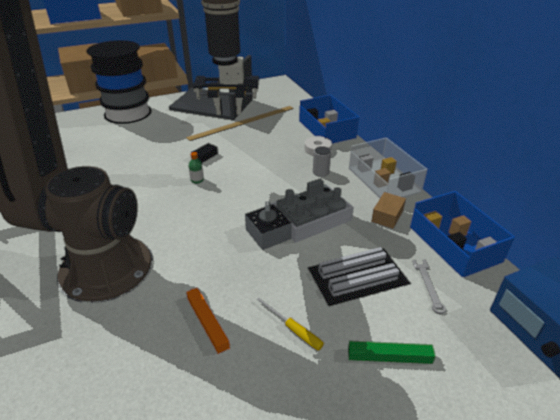

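View pics/top8.png

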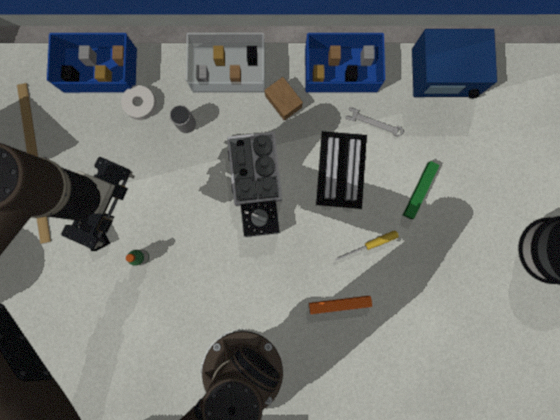

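The top view at (260,215) shows the pointer aimed at the broad white mark. The bar direction measures 65.8°, which puts the dial at about 120.6°. All five parts sit flat in the tub, both bars are on the mat at (342,170), and the bottle and tin are upright.

```bash
python3 - <<'E'
from rig import robot
robot.dwell(.3); robot.job_done(); print(robot.read_t())
E
```

```text
the job is handed in; nothing more can be done
the job is handed in; nothing more can be done
```

The job is handed in at about 68 s of the 208 s limit. `job_done()` gives no verdict, so what follows rests on my own camera checks.

**What I did:**
1. I laid the two aluminium bars flat and parallel on the mat.
2. I packed the bracket, both housings and both canisters upright in the tub.
3. I turned the dial clockwise from about 46° to the long mark.

**Last checks:**
- **Bars:** their centres are about 30 mm either side of the mat's middle. I measured this after laying them and saw them unmoved in the last pictures.
- **Parts:** all five stand about 6–7 mm above their bench height, which matches the tub floor. Plane fits on the bracket and housings showed no tilt above about 0.012 rad. I did not fit the canisters, but they looked upright, with tops at the right height.
- **Dial:** the bar measures about 120.6° and the pointer lines up with the broad mark.
- **Glue bottle and tin:** both are upright.

**What disagreed:** the top camera read about 2.4 mm too far in y compared with the robot and the side camera. I found this after placing the bracket, so it stands about 2 mm off plan and within roughly 1 mm of the tub's +y wall. I corrected for the offset in every later move. I saw no part knocked aside.

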